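Read a carved medallion under the loupe

ROBOT

A 6-joint arm with a two-finger parallel gripper is mounted at the origin on the work surface. World frame = base frame: x ahead of the robot, y to its left, z up, the work surface at z = 0. Lengths are in m, angles in rad, forces in N, time in s.
With the tool pointing down it reaches from about 0.35 to 0.975 m from the base axis. Payload 4.9 kg.
Tool frame: the origin (TCP) lies at the very end of the fingers, on their centre line; the grasp point (between the pads) lies 19 mm behind it; z points along the fingers, y is the line along which they close (so a half turn about z gives the same grasp; the last joint's range is limited). The gripper opens to 85 mm and grips with 20 to 120 N. Pads are 22 mm wide; open, the fingers measure 114 mm over their backs; the gripper's body (76 mm by 85 mm) begins 54 mm behind the grasp point. The pads swing forward as they close: fully open they stand 13 mm farther back than shut.
Start: joints at [1.176, 0.053, 1.613, -0, 1.476, -0.119], TCP at [0.17, 0.601, 0.204] pointing down, gripper open.
Joint ranges: [-3.01, 3.01], [-1.01, 2.22], [0.06, 2.58], [-1.02, 4.17], [0.09, 2.62], [-3.14, 3.14]. Speed limits (rad/s): [2.57, 2.57, 3.14, 3.14, 3.14, 3.14].

INTERFACE

Orientations are given as a rotation vector (axis times angle).
In Python, from station import ctrl, imaging gives the robot as it stands.
- The arm moves only by the tool play_rows, never from a script. Its argument "series" is a list of rows, each a list of 3 entries, a list of its own where there are three numbers: the opening, from 0 (shut) to 1 (fully open), then the shift along the tool's x, y, z each as a share of 0.05 m, from -1 to 1, then the turn, a rotation vector about the tool's x, y, z each as a share of 8 degrees, from -1 to 1. In form: [[grip, [dx, dy, dz], [ax, ay, az]], ...]. A call has 1 to 8 rows; each row shifts and turns the commanded pose from where the row before left it, along the tool's axes as they then stand; what a row does not reach is not made up. A row lasts 1/8 s, in which the tool goes at most 62.5 mm and 10.7 degrees, less where a joint would pass 70% of its speed; a pose out of reach is approached as far as the arm can. A call with a number of a shift or a turn outside -1 to 1 is refused whole. A call with a gripper value outside its range is refused whole. The fingers move at their own pace and stop on an object; "force" is the grip in N (left out, the last holds). Time passes only in rows, so rows that do not move let the fingers close. It gives the time, the measured TCP pose, the force, the opening and the grip force at its end, in the units of the state.
- ctrl.get_obs(): the state, without advancing time (a new reading comes with each control period).
- imaging.get_image(name): name is "scene" or "top"; returns a dict with "color" (420x560x3 uint8, blue, green, red), "fx", "fy", "cx", "cy" (pixels), "extrinsics" (4x4, takes a point from world to camera coordinates). Camera axes: x right, y down, z forward; pixel columns grow to the right and rows downward; lengths in m; the calibration is good to about 2 mm. A picture is of the moment at which its call begins. There is no depth.
- ctrl.finish_job(): hands the job in; it is judged then, once.
The state is a dict: "t": time; "q": joint angles; "dq": joint speeds; "effort": joint torques, N m; "tool_pos": TCP position; "tool_rot": TCP orientation; "contact_force": force on the tool from outside, world axes, zero at the start; "wrist_torque": the same for the moment, N m; "opening": finger opening in m; "grip_force": force on a finger pad.
Only numpy, scipy, OpenCV 4.12 (cv2) and the standard library are available. Lean on these libraries where they do the work, as an engineer would, in place of code of your own. Each camera call takes 0.05 s, during which the arm holds its last target. There are 200 camera calls.

TASK

Swing the brass hold-down frame fully down onto the porcelain medallion first, then take the loupe off its rest by the black handle and hold it still and level, its lens centred over the medallion and at the height of the red focal mark on the post. Finish while still holding it there, with the loupe touching nothing but your gripper. Do not touch the medallion or shift the red mark, and leave the cup, jar and trimming tool where they are.

Things in the scene. Friction and masses are not known exactly. Their poses are not given: they have to be found in the camera images.
- stage: Fixed grey inspection base, 170 (x) by 160 (y) by 24 mm high; origin at the centre of its underside, at bench level. The medallion lies at its middle. A steel post 12 mm thick and reaching 165 mm above the bench stands on it at x +45, y +68 mm. The two hinge lugs (10 mm wide, tops 46 mm above the bench) stand at x +62, y +-53 mm.
- clamp (a joint): Hinge of the brass hold-down frame, rad: 0 = fully down over the medallion's rim; grows as it swings up about the stage's y axis at clamp_hinge; starts between 0.9 and 1.25, stops at 1.4. Stiff (0.16 N m friction): the frame stays where it is left and must be pushed down to its stop. It is 8 mm thick and 92 mm wide, with a 58 mm square window over the medallion; down, its top is at 42.5 mm.
- clamp_hinge (a point): Hinge axis of the frame, fixed to the stage at x +62, y 0, 38.5 mm above the bench; axes as the stage's. The frame reaches 147 mm from it: towards the stage's -x when down, upwards when open.
- clamp_tab (a point): Middle of the upper (outer) face of the orange tab at the frame's free end, 132 mm along the frame from the hinge axis and 4 mm above its mid-plane; the tab is 30 mm long, 34 mm wide, 8 mm thick. When down, the tab is over the base at the stage's x -70 mm. The point's z axis is the outward normal of that face.
- medallion: Loose white porcelain disc with a blue carved flower, 70 mm across, 10 mm thick (flower up to 1.5 mm more); origin at the centre of its underside, z up. It lies on the stage, 24 mm above the bench, between four 7 mm pins.
- focal_mark (a point): Centre of the red collar (24 mm across, 8 mm high, with a small pointer) on the steel post; its height, 95 to 135 mm above the bench, is the height at which the lens's centre must be held. Held by friction; must not be shifted.
- loupe: Reading lens, about 120 g. Origin at the centre of the glass, mid-thickness; z is the optical axis (up), and the handle runs towards its own -x. Steel ring 72 mm across and 10 mm thick; black handle 14 by 14 mm in section, from 40 to 150 mm from the origin, its mid-height level with the origin; balance point about 71 mm from the origin.
- rest: Fixed white plaster rest: plate 150 by 70 by 8 mm, origin at the centre of its underside. Bars (12 mm along x, 44 mm along y) at x -48 and +37 mm carry the handle, its mid-height 41 mm above the bench; 73 mm between them is free for fingers. Low cheeks on the bar ends (13 mm either side of the middle, tops at 40 mm) flank the handle. The loupe origin lies about 85 mm along the rest +x.
- cup: White porcelain cup, 68 mm across, 50 mm high; bystander. Origin at its underside.
- jar: Amber glass jar with white cap, 56 mm across, 75 mm high; bystander. Origin at its underside.
- trimmer: Yellow trimming tool lying on the bench, handle 120 by 14 by 14 mm with a steel blade 40 mm long; bystander. Origin under the middle of its handle, blade to its +x.
Things that resemble listed ones, but are neither listed nor needed, are in the scene too. Several things have the shape of the stage; the one meant has the colours described above.

How it is judged:
By the outcome, as a careful person would: the job done as asked, in the order asked, and still so for the second after the job is handed in, while the arm keeps its last pose, push and grip.
It also fails if it takes over 54 s, if anything falls off the work surface, if the arm or the gripper's body presses on something with over 40 N, if the wrist force passes 120 N, or if a joint passes its speed limit or range.

## Working session

There is one attempt and no reset: what is moved stays moved. The work goes in short steps, Python scripts to look and compute and a tool call to move; the robot and the scene stay as the last step left them, time stands still between calls to the robot, and variables do not carry over. Pictures are saved under pics/ and viewed, at most 10 in all, crops included, and the job is handed in when it is done.

Besides the shell and the picture viewer there is one more tool, called after ">>>" as a command line: name --argument value ..., lists and objects as JSON in quotes. play_rows: Moves the arm, as the interface text tells. Shift numbers are shares of 0.05 m and turn numbers shares of 8 degrees, none past 1 either way. Its arguments: {"type":"object","properties":{"series":{"type":"array"},"force":{"type":"number"}},"required":["series"]}

```bash
mkdir -p pics; ls; python3 - <<'E'
from station import ctrl, imaging
import cv2,numpy as np
o=ctrl.get_obs(); print(o)
for n in("scene","top"):
    d=imaging.get_image(n); cv2.imwrite(f"pics/{n}0.png",d["color"]); np.savez(f"pics/{n}.npz",K=[d["fx"],d["fy"],d["cx"],d["cy"]],E=d["extrinsics"])
    print(n,d["fx"],d["fy"],d["cx"],d["cy"],np.array(d["extrinsics"]).round(4).tolist())
E
```

```text
pics
{'t': 0.0, 'q': array([ 1.17602255e+00,  5.33608621e-02,  1.61427877e+00,  3.00484382e-05,
        1.47598812e+00, -1.19012240e-01]), 'dq': array([-5.41963345e-05, -5.42253867e-04, -1.58270590e-03, -5.57293357e-04,
        5.55025334e-05,  3.08166734e-03]), 'effort': array([ 2.64501585e-03, -3.93682551e+01, -3.70177317e+01,  3.59040473e-05,
        7.12262525e-03, -7.80716164e-06]), 'tool_pos': array([0.16991405, 0.60076558, 0.20226968]), 'tool_rot': array([-4.31723240e-01, -3.11123442e+00,  3.07935394e-03]), 'contact_force': array([-0.6554911 ,  0.66664327, -1.02713624]), 'wrist_torque': array([-0.05079345, -0.02732723,  0.02588386]), 'grip_force': 0.0, 'opening': 0.08563993669804527}
scene 460.0814037583714 460.0814037583714 277.62091168642195 210.5606884249925 [[0.4278, 0.9037, 0.017, -0.2262], [0.6051, -0.2724, -0.7481, -0.2492], [-0.6715, 0.3303, -0.6633, 1.6262], [0.0, 0.0, 0.0, 1.0]]
top 508.61884126847724 508.61884126847724 278.03645093046407 202.97165874692638 [[-0.0031, -1.0, -0.0015, 0.0285], [-0.9887, 0.0032, -0.1501, 0.496], [0.1501, 0.0011, -0.9887, 1.3969], [0.0, 0.0, 0.0, 1.0]]
```

View pics/scene0.png

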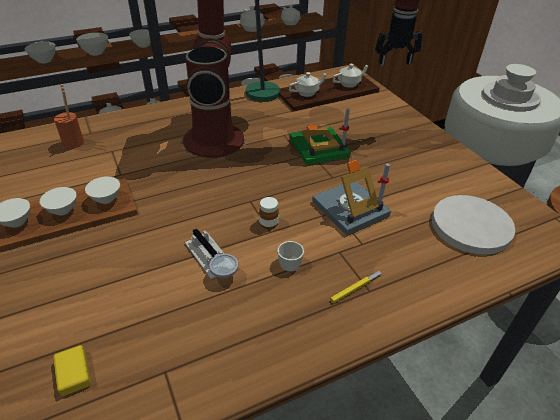

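View pics/top0.png

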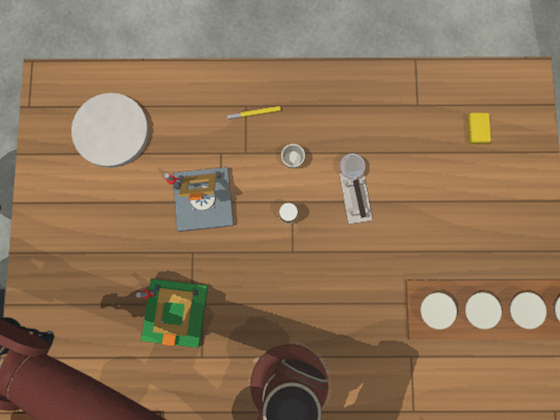

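The overview shows the grey stage at about (203,199) in the top view with its frame open on the far side. The loupe on its rest is at (355,185), the cup at (293,156), the jar at (288,212) and the trimmer at (255,113). I'll enlarge both views next.

```bash
python3 - <<'E'
import cv2
a=cv2.imread("pics/top0.png")[140:240,160:240]; b=cv2.imread("pics/top0.png")[140:240,325:385]
c=cv2.hconcat([a,b]); cv2.imwrite("pics/topc.png",cv2.resize(c,None,fx=5.6,fy=5.6,interpolation=cv2.INTER_CUBIC))
s=cv2.imread("pics/scene0.png"); c=cv2.hconcat([s[145:245,305:400],s[195:295,175:240]])
cv2.imwrite("pics/scenec.png",cv2.resize(c,None,fx=5,fy=5,interpolation=cv2.INTER_CUBIC))
E
```

```text
(no output)
```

View pics/topc.png

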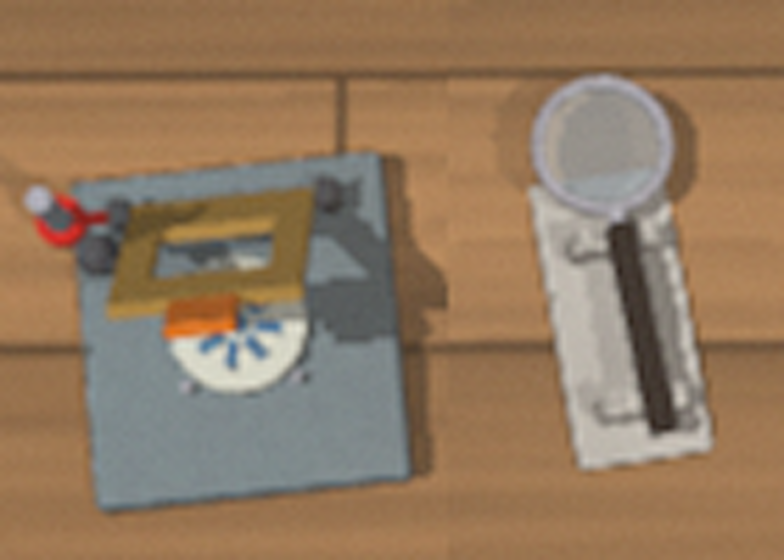

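View pics/scenec.png

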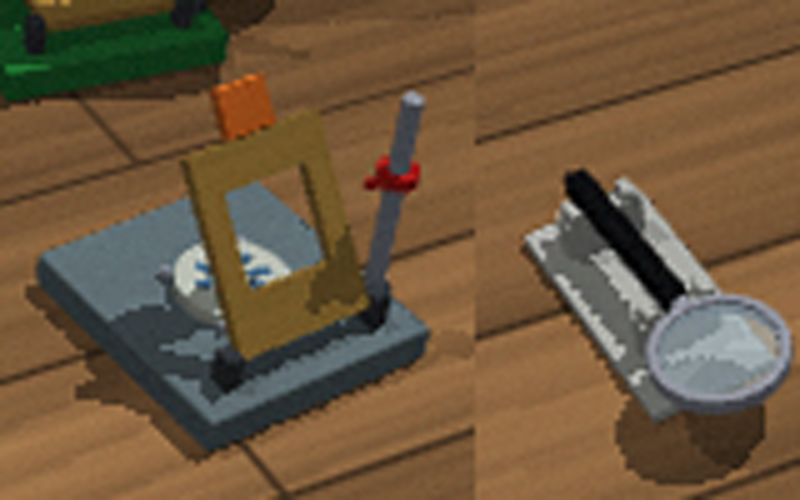

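The crops show the stage corners, post, red collar, tab and open frame clearly. In the top crop the loupe ring is centred at (603,145), with the handle running to (664,432). I'll fit the poses next.

```bash
cat > h.py <<'E'
import numpy as np
from scipy.optimize import least_squares
C={n:np.load(f"pics/{n}.npz") for n in("scene","top")}
def proj(n,P):
    d=C[n];P=np.atleast_2d(P)@d["E"][:3,:3].T+d["E"][:3,3];f,g,cx,cy=d["K"]
    return np.c_[f*P[:,0]/P[:,2]+cx,g*P[:,1]/P[:,2]+cy]
def ray(n,uv,z):
    d=C[n];f,g,cx,cy=d["K"];R=d["E"][:3,:3];o=-R.T@d["E"][:3,3]
    v=R.T@np.array([(uv[0]-cx)/f,(uv[1]-cy)/g,1]);return o+v*(z-o[2])/v[2]
def rz(a): return np.array([[np.cos(a),-np.sin(a),0],[np.sin(a),np.cos(a),0],[0,0,1]])
E
python3 - <<'E'
from h import *
def t(X,Y): return ((X/5.6+(160 if X<448 else 325-80)), 140+Y/5.6)
def s(X,Y): return ((X/5+(305 if X<475 else 175-95)), 195+Y/5) if X>=475 else (X/5+305,145+Y/5)
obs=[]
def model(p):
    x,y,a,th,zm=p;c,S=np.cos(th),np.sin(th)
    fr=lambda l,yy,n:[.062-l*c+n*S,yy,.0385+l*S+n*c]
    L=[("top",t(72,184),[.085,.08,.024]),("top",t(380,152),[.085,-.08,.024]),("top",t(408,470),[-.085,-.08,.024]),("top",t(100,500),[-.085,.08,.024]),
    ("top",t(38,193),[.045,.068,.165]),("top",t(62,222),[.045,.068,zm]),
    ("scene",s(210,425),[.085,-.08,.024]),("scene",s(430,332),[.085,.08,.024]),("scene",s(38,260),[-.085,-.08,.024]),("scene",s(257,184),[-.085,.08,.024]),
    ("scene",s(412,97),[.045,.068,.165]),("scene",s(397,176),[.045,.068,zm]),
    ("scene",s(243,107),fr(.132,0,.004)),("scene",s(188,160),fr(.117,-.046,.004)),("scene",s(320,112),fr(.117,.046,.004)),
    ("scene",s(240,358),fr(-.0,-.046,.004)),]
    return [(n,u,rz(a)@np.array(P)+[x,y,0]) for n,u,P in L]
res=lambda p:np.concatenate([(proj(n,P)[0]-u) for n,u,P in model(p)])
r=least_squares(res,[.6,.2,.05,1,.115],loss="soft_l1");print("stage",r.x.round(4));print(r.fun.reshape(-1,2).round(1).tolist())
def ml(p):
    x,y,a,=p
    L=[("top",t(603,145),[0,0,.046]),("top",t(663,428),[-.15,0,.048]),("top",t(622,225),[-.04,0,.048]),("scene",s(720,350),[0,0,.043]),("scene",s(577,178),[-.15,0,.046])]
    return [(n,u,rz(a)@np.array(P)+[x,y,0]) for n,u,P in L]
res=lambda p:np.concatenate([(proj(n,P)[0]-u) for n,u,P in ml(p)])
q=least_squares(res,[.65,-.15,.1],loss="soft_l1");print("loupe",q.x.round(4));print(q.fun.reshape(-1,2).round(1).tolist())
for n,uv,z in(("top",(293,155),.05),("top",(288,212),.075),("top",(227,117),.01),("top",(281,108),.01)): print(ray(n,uv,z).round(3))
E
```

```text
stage [0.5148 0.2428 0.0999 0.97   0.1121]
[[-0.6, -1.6], [-0.2, -1.5], [0.1, 0.1], [-1.3, 0.6], [-0.1, -0.2], [-0.1, -1.3], [-0.2, 0.1], [0.1, -0.7], [-0.8, -1.3], [-2.0, -2.5], [-0.2, 0.5], [-0.5, 0.1], [0.7, 0.2], [-0.3, -0.2], [-0.4, -0.5], [-0.1, 0.6]]
loupe [ 0.6027 -0.1841  0.1763]
[[-0.3, -0.8], [-0.2, 0.3], [-0.8, -1.6], [-0.8, -0.2], [-1.0, -1.6]]
[ 0.632 -0.016  0.05 ]
[ 0.465 -0.     0.075]
[0.757 0.177 0.01 ]
[0.784 0.017 0.01 ]
```

```bash
cat >> h.py <<'E'
from scipy.spatial.transform import Rotation as Ro
SX,SY,SA,TH,ZM=.5148,.2428,.10,.97,.1121
def stage(x,y,z): return rz(SA)@np.array([x,y,z])+[SX,SY,0]
def plan(pos,ang,o=None):
    """shift in the tool frame (units of 0.05 m) after levelling turn, and the turn (units of 8 deg)"""
    from station import ctrl
    o=o or ctrl.get_obs();R=Ro.from_rotvec(o["tool_rot"])
    T=Ro.from_matrix(np.c_[[np.cos(ang),np.sin(ang),0],[np.sin(ang),-np.cos(ang),0],[0,0,-1]])
    print("turn",((R.inv()*T).as_rotvec(degrees=True)/8).round(3),"shift after turn",(T.inv().apply(np.array(pos)-o["tool_pos"])/.05).round(3),"pos",o["tool_pos"].round(4))
E
python3 - <<'E'
from h import *
p=stage(.015,0,.165);print(p);plan(p,np.pi+SA)
for th in np.linspace(.97,0,9): 
    s=.137;print(round(th,2),np.round([.062-s*np.cos(th)+.004*np.sin(th)+.011,.0385+s*np.sin(th)+.004*np.cos(th)],4))
E
```

```text
[0.52972506 0.2442975  0.165     ]
turn [-0.013 -0.004 -2.691] shift after turn [-6.448 -7.813  0.747] pos [0.1699 0.6008 0.2024]
0.97 [-0.0011  0.1538]
0.85 [-0.0145  0.144 ]
0.73 [-0.0267  0.1326]
0.61 [-0.0373  0.1198]
0.48 [-0.0463  0.1059]
0.36 [-0.0536  0.091 ]
0.24 [-0.059   0.0753]
0.12 [-0.0625  0.059 ]
0.0 [-0.064   0.0425]
```

>>> play_rows --series '[[0, [0, 0, -0.8], [0, 0, -0.7]], [0, [0, 0, -0.8], [0, 0, -1]], [0, [0, 0, 0], [0, 0, -0.98]]]' --force 40

```text
t: 0.48
tool_pos: [0.1708, 0.603, 0.2883]
tool_rot: [-0.162, 3.134, 0.01]
contact_force: [0.7, -0.1, -0.3]
opening: 0.0323
grip_force: 0.0
```

>>> play_rows --series '[[0, [-0.8, -0.98, 0], [0, 0, 0]], [0, [-0.8, -0.98, 0], [0, 0, 0]], [0, [-0.8, -0.98, 0], [0, 0, 0]], [0, [-0.8, -0.98, 0], [0, 0, 0]], [0, [-0.8, -0.98, 0], [0, 0, 0]], [0, [-0.8, -0.98, 0], [0, 0, 0]], [0, [-0.8, -0.98, 0], [0, 0, 0]], [0, [-0.8, -0.98, 0], [0, 0, 0]]]'

```text
t: 1.48
tool_pos: [0.5238, 0.2452, 0.2831]
tool_rot: [0.154, -3.137, -0.0]
contact_force: [1.2, 1.1, 0.3]
opening: -0.0002
grip_force: 0.0
```

>>> play_rows --series '[[0, [0, 0, 0], [0, 0, 0]], [0, [0, 0, 0], [0, 0, 0]]]'

```text
t: 1.72
tool_pos: [0.5225, 0.247, 0.2829]
tool_rot: [0.154, -3.136, -0.0]
contact_force: [-0.3, 1.0, 0.6]
opening: -0.0
grip_force: 0.0
```

```bash
python3 - <<'E'
from h import *
plan(stage(.015,0,.165),np.pi+SA)
E
```

```text
turn [ 0.002 -0.01  -0.015] shift after turn [-0.139 -0.069  2.358] pos [0.5225 0.247  0.2829]
```

>>> play_rows --series '[[0, [-0.14, -0.07, 0.8], [0, 0, 0]], [0, [0, 0, 0.8], [0, 0, 0]], [0, [0, 0, 0.76], [0, 0, 0]], [0, [0, 0, 0], [0, 0, 0]]]'

```text
t: 2.22
tool_pos: [0.5265, 0.2448, 0.1615]
tool_rot: [0.158, -3.13, 0.003]
contact_force: [-0.9, -1.1, 0.5]
opening: 0.0004
grip_force: 0.0
```

```bash
python3 - <<'E'
from h import *
from station import imaging
import cv2
plan(stage(.015,0,.165),np.pi+SA)
a=imaging.get_image("scene")["color"][120:245,290:420];b=imaging.get_image("top")["color"][140:240,160:240]
cv2.imwrite("pics/near.png",cv2.hconcat([cv2.resize(a,(416,400),interpolation=2),cv2.resize(b,(320,400),interpolation=2)]))
E
```

```text
turn [-0.01  -0.056  0.006] shift after turn [-0.062 -0.017 -0.07 ] pos [0.5265 0.2448 0.1615]
```

View pics/near.png

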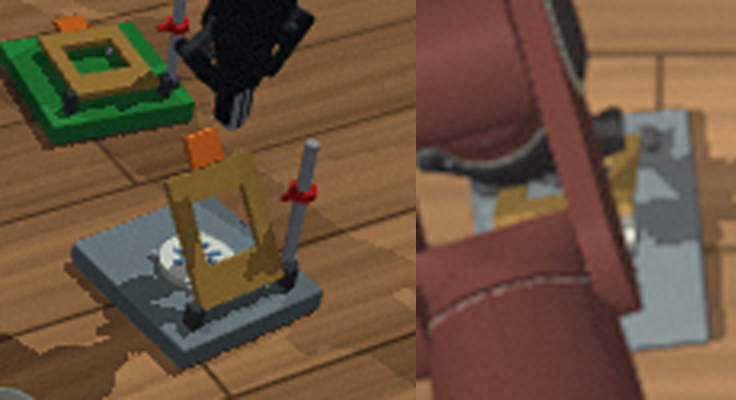

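The gripper tip is at about (363,159) in the scene image, just behind and right of the orange tab at (353,166). I'll check that against the projection.

```bash
python3 - <<'E'
from h import *
from station import ctrl
o=ctrl.get_obs();print(o["tool_pos"],proj("scene",o["tool_pos"]),proj("top",o["tool_pos"]),proj("scene",stage(-.0093,0,.1497)),proj("top",stage(-.0093,0,.1497)))
for n in C: print(C[n]["E"].round(3).tolist())
for z in(.1,.15,.2): print(ray("scene",(363,159),z), ray("scene",(353.4,166),z), ray("top",(160+203/5.6,140+315/5.6),z))
E
```

```text
[0.52992109 0.24537106 0.16663785] [[361.08084784 166.03229509]] [[193.24472747 182.760265  ]] [[354.30141272 166.553736  ]] [[195.46372343 193.18140924]]
[[0.428, 0.904, 0.017, -0.226], [0.605, -0.272, -0.748, -0.249], [-0.671, 0.33, -0.663, 1.626], [0.0, 0.0, 0.0, 1.0]]
[[-0.003, -1.0, -0.002, 0.029], [-0.989, 0.003, -0.15, 0.496], [0.15, 0.001, -0.989, 1.397], [0.0, 0.0, 0.0, 1.0]]
[0.42800913 0.32941798 0.1       ] [0.44658023 0.28371171 0.1       ] [0.50568397 0.24780485 0.1       ]
[0.48526047 0.28356543 0.15      ] [0.50266516 0.24072991 0.15      ] [0.49738697 0.23960248 0.15      ]
[0.54251182 0.23771288 0.2       ] [0.55875008 0.1977481  0.2       ] [0.48908997 0.23140011 0.2       ]
```

```bash
python3 - <<'E'
from h import *
from station import ctrl,imaging
import cv2
a=imaging.get_image("scene")["color"].copy();o=ctrl.get_obs();u=proj("scene",o["tool_pos"])[0];print(o["tool_pos"],u)
c=cv2.resize(a[120:220,310:430],None,fx=6,fy=6,interpolation=2)
p=((u-[310,120])*6).astype(int);cv2.circle(c,tuple(int(v) for v in p),3,(0,255,0),-1)
cv2.imwrite("pics/near2.png",c)
E
```

```text
[0.53081131 0.24535789 0.16784509] [361.31985228 165.84791309]
```

View pics/near2.png

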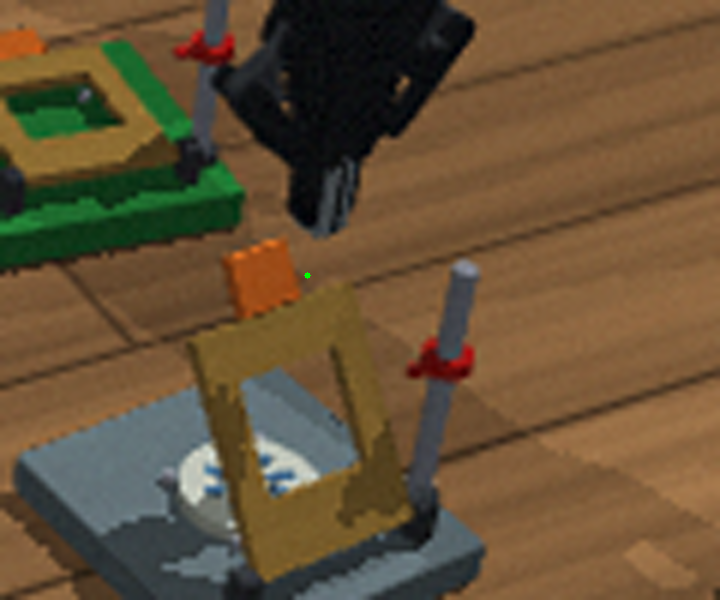

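The fingertip is seen at about (363,158), 7 px above where the reported TCP projects (361,166). I'll check the same offset at the start pose before going on.

```bash
python3 - <<'E'
from h import *
from station import ctrl,imaging
import cv2
p=np.array([.1699,.6008,.2024]);R=Ro.from_rotvec([-.4317,-3.1112,.003]).as_matrix()
for dz in(0,-.013):
  for s in(-.0425,0,.0425): print("start",dz,s,proj("scene",p+R@[0,s,dz])[0].round(1))
a=cv2.imread("pics/scene0.png");g=a.max(2)
for r in range(46,70): 
    c=np.where(g[r,372:430]<60)[0]+372; print(r,c.min() if len(c) else None,c.max() if len(c) else None,len(c),end=" | ")
o=ctrl.get_obs();print();print(o["tool_pos"],o["q"].round(4),o["dq"].round(4),o["contact_force"])
E
```

```text
start 0 -0.0425 [380.4  76.6]
start 0 0 [392.3  75.9]
start 0 0.0425 [404.1  75.2]
start -0.013 -0.0425 [381.1  73. ]
start -0.013 0 [393.   72.3]
start -0.013 0.0425 [404.8  71.6]
46 372 429 58 | 47 372 429 58 | 48 372 429 58 | 49 372 429 57 | 50 372 429 56 | 51 372 429 56 | 52 372 429 58 | 53 372 429 58 | 54 372 429 57 | 55 372 429 56 | 56 372 429 56 | 57 372 429 56 | 58 372 429 56 | 59 372 429 55 | 60 372 429 55 | 61 372 429 56 | 62 372 429 57 | 63 372 429 55 | 64 372 429 57 | 65 372 429 56 | 66 372 429 58 | 67 372 429 58 | 68 372 429 58 | 69 372 429 58 | 
[0.53081131 0.24535789 0.16784509] [ 3.0570e-01 -2.0200e-02  1.7468e+00  1.0000e-04  1.4118e+00 -1.3649e+00] [-0.0085 -0.0095 -0.0205 -0.0001 -0.0046  0.0017] [0.56510845 0.22125439 0.51244489]
```

```bash
python3 - <<'E'
from h import *
from station import ctrl,imaging
import cv2
def mark(n,img,p,R,pts,x0,y0,w,h,k):
    c=cv2.resize(img[y0:y0+h,x0:x0+w],None,fx=k,fy=k,interpolation=2)
    for q,col in pts:
        u=(proj(n,p+R@np.array(q))[0]-[x0,y0]+.5)*k
        cv2.circle(c,tuple(int(v) for v in u),3,col,-1)
    return c
p=np.array([.1699,.6008,.2024]);R=Ro.from_rotvec([-.4317,-3.1112,.003]).as_matrix()
G,B,Y=(0,255,0),(255,0,255),(0,255,255)
P=[([0,.0425,-.013],G),([0,-.0425,-.013],B),([0,0,-.073],Y),([0,0,-.15],Y)]
A=mark("scene",cv2.imread("pics/scene0.png"),p,R,P,360,0,66,100,4)
D=mark("top",cv2.imread("pics/top0.png"),p,R,P,0,290,66,100,4)
o=ctrl.get_obs();img=imaging.get_image("scene")["color"];R=Ro.from_rotvec(o["tool_rot"]).as_matrix()
F=mark("scene",img,o["tool_pos"],R,[([0,0,0],G),([0,0,-.073],Y),([0,0,-.15],Y)],330,85,66,100,4)
print(o["tool_pos"]);cv2.imwrite("pics/cmp.png",cv2.hconcat([A,D,F]))
E
```

```text
[0.53081131 0.24535789 0.16784509]
```

View pics/cmp.png

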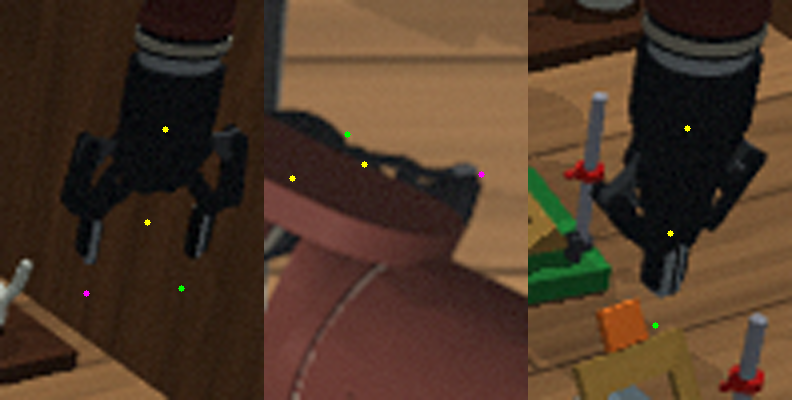

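Picture shows the fingertips about 26 mm short of the reported TCP along the tool axis, the same at both poses. In the left panel the tips are at (141,260) against a predicted (133,290), and in the right panel at (660,293) against (655,325). I'll push along an arc that works with or without this offset and let the force at the stop settle which it is.

>>> play_rows --series '[[0, [-0.28, 0, 0], [0, 0, 0]], [0, [0, 0, 0.5], [0, 0, 0]], [0, [0, 0, 0.5], [0, 0, 0]], [0, [0.25, 0, 0], [0, 0, 0]], [0, [0.24, 0, 0], [0, 0, 0]], [0, [0.23, 0, 0.19], [0, 0, 0]], [0, [0.23, 0, 0.19], [0, 0, 0]]]'

```text
t: 3.3
tool_pos: [0.4968, 0.2411, 0.0972]
tool_rot: [-0.155, 3.135, 0.001]
contact_force: [0.5, 0.8, 0.1]
opening: 0.0001
grip_force: 0.4
```

>>> play_rows --series '[[0, [0.19, 0, 0.25], [0, 0, 0]], [0, [0.18, 0, 0.25], [0, 0, 0]], [0, [0.12, 0, 0.28], [0, 0, 0]], [0, [0.11, 0, 0.27], [0, 0, 0]], [0, [0, 0, 0], [0, 0, 0]], [0, [0, 0, 0], [0, 0, 0]]]'

```text
t: 4.05
tool_pos: [0.4673, 0.238, 0.0441]
tool_rot: [-0.154, 3.138, 0.0]
contact_force: [0.6, -0.1, -0.4]
opening: 0.0001
grip_force: 0.0
```

```bash
python3 - <<'E'
from h import *
from station import ctrl,imaging
import cv2
o=ctrl.get_obs();img=imaging.get_image("scene")["color"];print(o["tool_pos"],o["contact_force"]);plan(stage(-.0516,0,.0227),np.pi+SA)
c=cv2.resize(img[110:240,300:420],None,fx=4,fy=4,interpolation=2);u=(proj("scene",o["tool_pos"])[0]-[300,110]+.5)*4
cv2.circle(c,tuple(int(v) for v in u),3,(0,255,0),-1);cv2.imwrite("pics/push.png",c)
E
```

```text
[0.46729354 0.23798755 0.04410255] [ 0.61414146 -0.06476876 -0.39229908]
turn [ 0.001  0.006 -0.012] shift after turn [0.083 0.    0.435] pos [0.4676 0.2381 0.0445]
```

View pics/push.png

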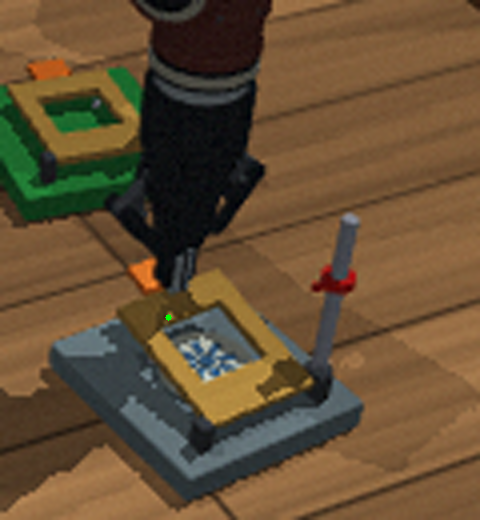

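Frame is being pushed down by the tip at about (180,290), with the TCP dot projected about 26 mm past it, so the offset is real. I'll push on to the stop.

>>> play_rows --series '[[0, [0.08, 0, 0.22], [0, 0, 0]], [0, [0, 0, 0.21], [0, 0, 0]], [0, [0, 0, 0.06], [0, 0, 0]], [0, [0, 0, 0], [0, 0, 0]], [0, [0, 0, 0], [0, 0, 0]]]'

```text
t: 4.72
tool_pos: [0.4632, 0.2376, 0.0196]
tool_rot: [-0.155, 3.138, 0.0]
contact_force: [-0.1, -0.2, 0.7]
opening: 0.0003
grip_force: 0.0
```

>>> play_rows --series '[[0, [0, 0, 0.06], [0, 0, 0]], [0, [0, 0, 0], [0, 0, 0]], [0, [0, 0, 0], [0, 0, 0]]]'

```text
t: 5.1
tool_pos: [0.463, 0.2375, 0.0165]
tool_rot: [0.155, -3.138, 0.0]
contact_force: [0.6, -1.0, 0.9]
opening: 0.0002
grip_force: 0.0
```

>>> play_rows --series '[[0, [0, 0, 0.04], [0, 0, 0]], [0, [0, 0, 0], [0, 0, 0]]]'

```text
t: 5.35
tool_pos: [0.4632, 0.2376, 0.0147]
tool_rot: [-0.155, 3.138, 0.0]
contact_force: [-0.5, -1.1, 2.8]
opening: -0.0002
grip_force: 1.1
```

>>> play_rows --series '[[0, [0, 0, 0.04], [0, 0, 0]], [0, [0, 0, 0], [0, 0, 0]]]'

```text
t: 5.6
tool_pos: [0.4632, 0.2376, 0.0145]
tool_rot: [0.155, -3.137, 0.001]
contact_force: [-6.4, -2.6, 13.3]
opening: 0.0
grip_force: 7.0
```

>>> play_rows --series '[[0, [0, 0, 0.04], [0, 0, 0]], [0, [0, 0, 0], [0, 0, 0]]]'

```text
t: 5.85
tool_pos: [0.4632, 0.2377, 0.0143]
tool_rot: [0.155, -3.136, 0.001]
contact_force: [-12.7, -4.5, 25.2]
opening: -0.0002
grip_force: 12.7
```

Stop confirmed: force rises to 25 N with the TCP reading 14.5 mm where the frame top is at 42.5 mm, so the real tip sits 28 mm above the reported TCP. I'll lift and go to the loupe.

>>> play_rows --series '[[0, [0, 0, -0.3], [0, 0, 0]], [0, [0, 0, -1], [0, 0, 0]], [0, [0, 0, -1], [0, 0, 0]], [0.6, [0, 0, -1], [0, 0, -0.55]], [0.6, [0, 0, 0], [0, 0, 0]], [0.6, [0, 0, 0], [0, 0, 0]]]'

```text
t: 6.6
tool_pos: [0.4627, 0.2374, 0.1749]
tool_rot: [0.274, -3.129, 0.0]
contact_force: [-0.2, -0.1, -0.6]
opening: 0.0509
grip_force: 0.0
```

```bash
python3 - <<'E'
from h import *
plan([.5279,-.1974,.05],np.pi+.1763)
E
```

```text
turn [-0.    -0.004 -0.01 ] shift after turn [ 0.242 -8.79   2.498] pos [0.4627 0.2374 0.1749]
```

>>> play_rows --series '[[0.6, [0.03, -0.9, 0], [0, 0, 0]], [0.6, [0.03, -0.98, 0], [0, 0, 0]], [0.6, [0.03, -0.98, 0], [0, 0, 0]], [0.6, [0.03, -0.98, 0], [0, 0, 0]], [0.6, [0.03, -0.98, 0], [0, 0, 0]], [0.6, [0.03, -0.98, 0], [0, 0, 0]], [0.6, [0.03, -0.98, 0], [0, 0, 0]], [0.6, [0.03, -0.98, 0], [0, 0, 0]]]'

```text
t: 7.6
tool_pos: [0.5176, -0.1477, 0.1727]
tool_rot: [0.274, -3.126, -0.003]
contact_force: [1.1, 0.1, 0.6]
opening: 0.0509
grip_force: 0.0
```

>>> play_rows --series '[[0.6, [0, -0.98, 0.8], [0, 0, 0]], [0.6, [0, 0, 0.8], [0, 0, 0]], [0.6, [0, 0, 0.4], [0, 0, 0]], [0.6, [0, 0, 0], [0, 0, 0]], [0.6, [0, 0, 0], [0, 0, 0]]]'

```text
t: 8.22
tool_pos: [0.5282, -0.1941, 0.0773]
tool_rot: [-0.276, 3.128, -0.002]
contact_force: [0.6, -0.4, 0.8]
opening: 0.0516
grip_force: 0.0
```

```bash
python3 - <<'E'
from h import *
from station import ctrl,imaging
import cv2
plan([.5279,-.1974,-.006],np.pi+.1763);o=ctrl.get_obs()
img=imaging.get_image("scene")["color"];t=imaging.get_image("top")["color"];R=Ro.from_rotvec(o["tool_rot"]).as_matrix();p=o["tool_pos"]+[0,0,.028]
c=cv2.resize(img[180:300,160:260],None,fx=4,fy=4,interpolation=2)
for q in([0,0,0],[0,.025,0],[0,-.025,0]):
    u=(proj("scene",p+R@q)[0]-[160,180]+.5)*4
    cv2.circle(c,tuple(int(v) for v in u),3,(0,255,0),-1)
d=cv2.resize(t[140:260,160:260],None,fx=4,fy=4,interpolation=2);d[:]=d
cv2.imwrite("pics/grasp.png",cv2.hconcat([c,d[:, :400]]))
E
```

```text
turn [-0.009  0.011 -0.001] shift after turn [ 0.017 -0.064  1.666] pos [ 0.5282 -0.1941  0.0773]
```

View pics/grasp.png

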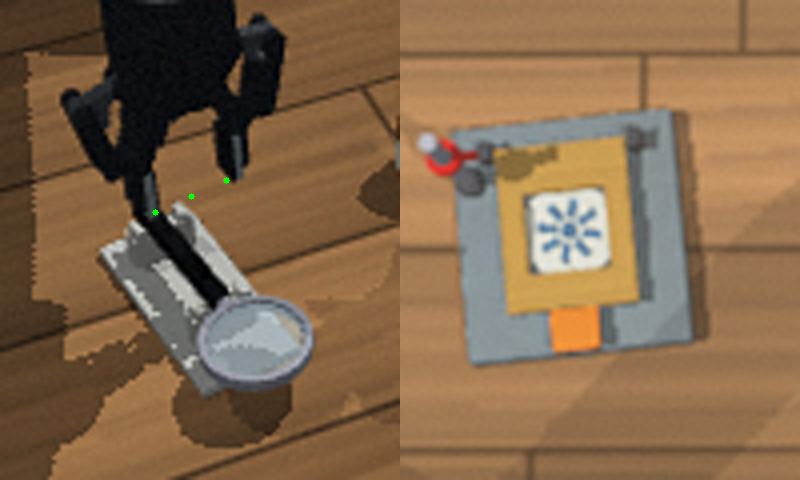

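The frame is flat with the flower centred in the window at (568,228), and the finger tips match the corrected green dots. I'll descend, then grip.

>>> play_rows --series '[[0.6, [0, -0.07, 0.6], [0, 0, 0]], [0.6, [0, 0, 0.6], [0, 0, 0]], [0.6, [0, 0, 0.4], [0, 0, 0]], [0.6, [0, 0, 0], [0, 0, 0]], [0.6, [0, 0, 0], [0, 0, 0]]]'

```text
t: 8.95
tool_pos: [0.529, -0.1982, -0.0026]
tool_rot: [-0.275, 3.128, -0.002]
contact_force: [0.5, -0.8, 0.6]
opening: 0.051
grip_force: 0.0
```

```bash
python3 - <<'E'
from h import *
plan([.5279,-.1974,-.006],np.pi+.1763)
print("flower",ray("top",(160+168/4-.4,140+228/4-.4),.035),"stage",SX,SY)
E
```

```text
turn [-0.01   0.013 -0.007] shift after turn [0.019 0.019 0.068] pos [ 0.529  -0.1982 -0.0026]
flower [0.51541562 0.24329654 0.035     ] stage 0.5148 0.2428
```

>>> play_rows --series '[[0.4, [0, 0, 0.07], [0, 0, 0]], [0, [0, 0, 0], [0, 0, 0]], [0, [0, 0, 0], [0, 0, 0]], [0, [0, 0, 0], [0, 0, 0]], [0, [0, 0, 0], [0, 0, 0]], [0, [0, 0, 0], [0, 0, 0]]]' --force 70

```text
t: 9.7
tool_pos: [0.5284, -0.198, -0.0068]
tool_rot: [-0.275, 3.129, -0.001]
contact_force: [-0.5, 0.7, 4.9]
opening: 0.0127
grip_force: 68.7
```

>>> play_rows --series '[[0, [0, 0, -0.2], [0, 0, 0]], [0, [0, 0, -0.4], [0, 0, 0]], [0, [0, 0, -0.6], [0, 0, 0]], [0, [0, 0, -0.6], [0, 0, 0]], [0, [0, 0, -0.4], [0, 0, 0]], [0, [0, 0, -0.2], [0, 0, 0]], [0, [0, 0, 0], [0, 0, 0]]]'

```text
t: 10.58
tool_pos: [0.5281, -0.1979, 0.113]
tool_rot: [-0.275, 3.129, -0.001]
contact_force: [0.3, -0.1, -1.4]
opening: 0.013
grip_force: 68.2
```

```bash
python3 - <<'E'
from h import *
from station import ctrl,imaging
import cv2
o=ctrl.get_obs();print(o["tool_pos"],o["tool_rot"],o["contact_force"],o["wrist_torque"],o["opening"],o["grip_force"])
img=imaging.get_image("scene")["color"];t=imaging.get_image("top")["color"]
cv2.imwrite("pics/lift_s.png",img);cv2.imwrite("pics/lift_t.png",t)
p=o["tool_pos"]+[0,0,.047];a=Ro.from_rotvec(o["tool_rot"]).as_matrix()[:,0]
L=p-a*.075;print("lens expected",L)
out=[]
for n,im in(("scene",img),("top",t)):
    u=proj(n,L)[0];x0,y0=[int(v) for v in u-[50,50]];c=cv2.resize(im[y0:y0+100,x0:x0+100],None,fx=4,fy=4,interpolation=2)
    z=np.r_[-a[1],a[0],0];r=[L+.036*(np.cos(k)*a+np.sin(k)*np.cross([0,0,1],a)) for k in np.linspace(0,6.28,24)]
    for q in r: cv2.circle(c,tuple(int(v) for v in (proj(n,q)[0]-[x0,y0]+.5)*4),2,(0,255,0),-1)
    print(n,x0,y0);out.append(c)
cv2.imwrite("pics/lift.png",cv2.hconcat(out))
E
```

```text
[ 0.52808595 -0.1978545   0.11296509] [-2.74769019e-01  3.12882681e+00 -8.23786070e-04] [ 0.32219651 -0.11135327 -1.35126491] [-0.03280412  0.00058814  0.02842746] 0.013029768042757376 68.1865918636322
lens expected [ 0.60193797 -0.18478252  0.16001574]
scene 169 180
top 308 105
```

View pics/lift.png

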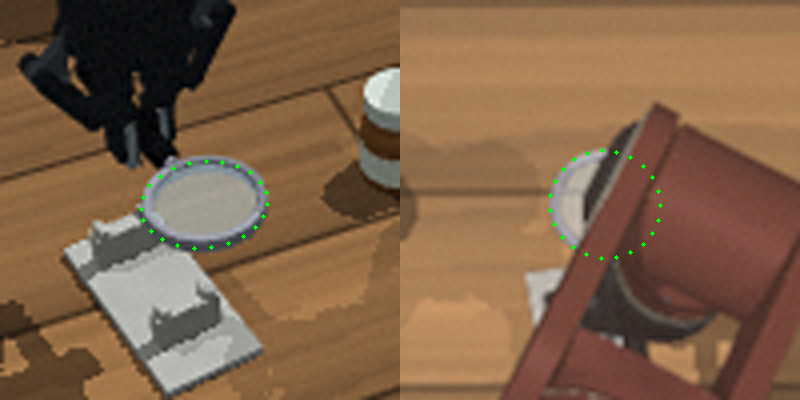

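The loupe is held level, and the ring matches the predicted green circle in both views. Next I'll measure the mark height numerically and plan the move.

```bash
cat > mark.py <<'E'
from h import *
import cv2
P=stage(.045,.068,0)
def blob(n,im):
    u=proj(n,P+[0,0,.112])[0];x0,y0=[int(v) for v in u-[14,14]]
    b,g,r=cv2.split(im[y0:y0+28,x0:x0+28].astype(int));m=((r>90)&(r>2*g)&(r>2*b)).astype(np.uint8)
    ys,xs=np.nonzero(m);return np.array([x0+xs.mean(),y0+ys.mean()]),(x0+xs.min(),x0+xs.max(),y0+ys.min(),y0+ys.max()),len(xs)
if __name__=="__main__":
    for f,n in(("scene0","scene"),("lift_s","scene"),("top0","top"),("lift_t","top")):
        c,bb,k=blob(n,cv2.imread(f"pics/{f}.png"));print(f,c.round(2),bb,k)
        # synthetic collar: cylinder r12 h8 silhouette for height zm, plus expected bounds
        for zm in(.106,.109,.112,.115,.118):
            th=np.linspace(0,6.28,40);q=np.array([P+[.012*np.cos(t),.012*np.sin(t),zm+h] for t in th for h in(-.004,.004)]);w=proj(n,q)
            print("  ",zm,w.min(0).round(1),w.max(0).round(1),proj(n,P+[0,0,zm])[0].round(1))
    plan([.4411,.2299,.0643],np.pi+.1752)
E
python3 mark.py
```

```text
scene0 [382.97 179.5 ] (np.int64(378), np.int64(388), np.int64(176), np.int64(183)) 36
   0.106 [379.  178.3] [388.1 185.8] [383.6 182.1]
   0.109 [379.2 177.5] [388.3 185. ] [383.7 181.2]
   0.112 [379.4 176.6] [388.5 184.1] [383.9 180.4]
   0.115 [379.5 175.7] [388.7 183.3] [384.1 179.5]
   0.118 [379.7 174.9] [388.9 182.4] [384.3 178.7]
lift_s [383.05 179.6 ] (np.int64(378), np.int64(388), np.int64(176), np.int64(183)) 40
   0.106 [379.  178.3] [388.1 185.8] [383.6 182.1]
   0.109 [379.2 177.5] [388.3 185. ] [383.7 181.2]
   0.112 [379.4 176.6] [388.5 184.1] [383.9 180.4]
   0.115 [379.5 175.7] [388.7 183.3] [384.1 179.5]
   0.118 [379.7 174.9] [388.9 182.4] [384.3 178.7]
top0 [171.9 179.5] (np.int64(166), np.int64(178), np.int64(175), np.int64(183)) 48
   0.106 [166.7 174.1] [176.2 183.4] [171.4 178.8]
   0.109 [166.4 173.9] [175.9 183.2] [171.2 178.6]
   0.112 [166.2 173.7] [175.7 183. ] [171.  178.3]
   0.115 [165.9 173.4] [175.5 182.8] [170.7 178.1]
   0.118 [165.7 173.2] [175.3 182.6] [170.5 177.9]
lift_t [171.9 179.5] (np.int64(166), np.int64(178), np.int64(175), np.int64(183)) 48
   0.106 [166.7 174.1] [176.2 183.4] [171.4 178.8]
   0.109 [166.4 173.9] [175.9 183.2] [171.2 178.6]
   0.112 [166.2 173.7] [175.7 183. ] [171.  178.3]
   0.115 [165.9 173.4] [175.5 182.8] [170.7 178.1]
   0.118 [165.7 173.2] [175.3 182.6] [170.5 177.9]
turn [ 0.009 -0.012  0.   ] shift after turn [0.206 8.714 0.939] pos [ 0.5272 -0.1973  0.1113]
```

>>> play_rows --series '[[0, [0, 0.4, 0], [0, 0, 0]], [0, [0.02, 0.7, 0], [0, 0, 0]], [0, [0.03, 0.8, 0], [0, 0, 0]], [0, [0.03, 0.8, 0], [0, 0, 0]], [0, [0.03, 0.8, 0], [0, 0, 0]], [0, [0.03, 0.8, 0], [0, 0, 0]], [0, [0.03, 0.8, 0], [0, 0, 0]], [0, [0.03, 0.8, 0], [0, 0, 0]]]'

```text
t: 11.68
tool_pos: [0.4649, 0.093, 0.1115]
tool_rot: [0.275, -3.128, -0.001]
contact_force: [0.3, 0.2, -1.4]
opening: 0.0127
grip_force: 68.3
```

>>> play_rows --series '[[0, [0, 0.8, 0], [0, 0, 0]], [0, [0, 0.7, 0], [0, 0, 0]], [0, [0, 0.5, 0], [0, 0, 0]], [0, [0, 0.4, 0], [0, 0, 0]], [0, [0, 0.2, 0], [0, 0, 0]], [0, [0, 0, 0], [0, 0, 0]], [0, [0, 0, 0], [0, 0, 0]]]'

```text
t: 12.55
tool_pos: [0.4438, 0.2186, 0.1122]
tool_rot: [0.274, -3.129, 0.001]
contact_force: [-0.5, 0.2, -0.7]
opening: 0.0129
grip_force: 68.3
```

```bash
python3 - <<'E'
from h import *
plan([.4411,.2299,.0652],np.pi+.1752)
E
```

```text
turn [-0.002 -0.004 -0.003] shift after turn [0.014 0.233 0.94 ] pos [0.4438 0.2186 0.1122]
```

>>> play_rows --series '[[0, [0.01, 0.13, 0.2], [0, 0, 0]], [0, [0, 0.1, 0.35], [0, 0, 0]], [0, [0, 0, 0.27], [0, 0, 0]], [0, [0, 0, 0.12], [0, 0, 0]], [0, [0, 0, 0], [0, 0, 0]], [0, [0, 0, 0], [0, 0, 0]], [0, [0, 0, 0], [0, 0, 0]], [0, [0, 0, 0], [0, 0, 0]]]'

```text
t: 13.55
tool_pos: [0.4418, 0.2304, 0.066]
tool_rot: [-0.275, 3.129, 0.0]
contact_force: [-0.3, -0.2, -0.6]
opening: 0.0131
grip_force: 68.3
```

```bash
python3 - <<'E'
from h import *
from mark import blob
from station import ctrl,imaging
import cv2
plan([.4411,.2299,.0652],np.pi+.1752);o=ctrl.get_obs();print(o["dq"].round(4),o["contact_force"],o["wrist_torque"],o["grip_force"])
a=Ro.from_rotvec(o["tool_rot"]).as_matrix()[:,0];im=imaging.get_image("scene")["color"];cv2.imwrite("pics/end.png",im);print("mark",blob("scene",im))
ref=cv2.imread("pics/lift_s.png")
# ring height check: where the picture changed against an earlier one with the frame open/closed and no loupe here
d=np.abs(im.astype(int)-ref.astype(int)).max(2)
L=o["tool_pos"]+[0,0,.0478]-a*.075;print("lens",L,proj("scene",L)[0])
th=np.linspace(0,2*np.pi,200)
w=np.array([proj("scene",L+[.036*np.cos(t),.036*np.sin(t),h])[0] for t in th for h in(-.005,.005)]);print("pred bounds",w.min(0).round(1),w.max(0).round(1))
c=int(round(proj("scene",L)[0][0]))
for k in(c-6,c,c+6): print(k,[int(r) for r in np.where(d[:,k]>18)[0] if 120<r<240])
r=int(round(proj("scene",L)[0][1]))
for k in(r,r+2): print("row",k,[int(x) for x in np.where(d[k]>18)[0] if 300<x<400])
E
```

```text
turn [ 0.001  0.006 -0.   ] shift after turn [ 0.015 -0.007  0.015] pos [0.4418 0.2304 0.066 ]
[ 0.0015  0.0015  0.0011  0.0005 -0.0026 -0.0006] [-0.32176596 -0.22999409 -0.59789642] [ 0.02216012 -0.00578989 -0.01540915] 68.29964876174927
mark (array([383.92307692, 179.38461538]), (np.int64(378), np.int64(388), np.int64(176), np.int64(183)), 26)
lens [0.51563388 0.24342811 0.1138164 ] [355.08536948 178.80133665]
pred bounds [341.9 169.7] [368.4 188.3]
349 [121, 122, 123, 124, 125, 126, 127, 128, 129, 130, 131, 132, 133, 134, 135, 136, 137, 138, 139, 140, 141, 142, 143, 144, 145, 146, 147, 150, 151, 152, 153, 154, 155, 156, 167, 170, 171, 172, 173, 174, 175, 176, 177, 178, 179, 180, 181, 182, 183, 184, 185, 186, 187, 188, 189, 190, 194, 195, 196, 197, 198, 199, 200, 201, 202, 203, 204, 205, 206, 207, 208, 209, 210, 211]
355 [121, 122, 123, 124, 125, 126, 127, 128, 129, 130, 131, 132, 133, 134, 135, 136, 137, 138, 139, 140, 141, 142, 143, 144, 145, 146, 147, 148, 157, 167, 169, 170, 171, 172, 173, 174, 175, 176, 177, 178, 179, 180, 181, 182, 183, 184, 185, 186, 187, 188, 189, 190, 194, 195, 196, 197, 198, 199, 201, 202, 203, 204, 205, 206, 207]
361 [172, 173, 174, 175, 176, 177, 178, 179, 180, 181, 182, 183, 184, 185, 186, 187, 188, 189, 190, 191, 192, 193, 194, 195, 198, 199, 200, 201, 202, 203, 204, 205, 206, 207]
row 179 [317, 334, 335, 336, 337, 339, 340, 341, 342, 343, 344, 345, 346, 347, 348, 349, 350, 351, 352, 353, 354, 355, 356, 357, 358, 359, 360, 361, 362, 363, 364, 365, 366, 367, 368, 369, 370, 371, 372, 381, 382]
row 181 [336, 337, 338, 339, 340, 341, 342, 343, 344, 345, 346, 347, 348, 349, 350, 351, 352, 353, 354, 355, 356, 357, 358, 359, 360, 361, 362, 363, 364, 365, 366, 367, 368, 369, 370, 371, 373, 374, 375, 376, 378, 379]
```

```bash
python3 -c "
from station import ctrl
print(ctrl.finish_job())"
```

```text
the job is handed in; nothing more can be done
None
```

I pushed the brass frame down to its stop, then took the loupe off its rest and handed in while holding it still and level over the medallion. The lens sits at about 114 mm against a mark I measured at 112–115 mm. No verdict came back, and the final position was checked only by measurements from the camera images.

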